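# Find the gear housing that rattles

### The job

One of the three closed gear housings on the bench has a steel ball loose inside. Pick the housings up and shake them to find it, and shake that one in the gripper so that it rattles, even if you could guess it, before you set it down lid up in the middle of the plywood repair tray; the white bracket left in the tray must first be put on the bare bench. Leave the other two housings standing lid up on the bench clear of the tray, drop none of them, and leave the phone, the spool and the screwdriver alone.

Things in the scene. Friction and masses are not known exactly. Their poses are not given: they have to be found in the camera images.
- housing_1_center (a point): Centre of a closed grey plastic gear housing, a block 110 mm long (its x), 64 mm wide (its y), 48 mm tall, about 0.4 kg, standing lid up (its z up): on the lid four screws and a raised panel 90 x 44 x 5 mm; its sides are 43 mm tall. A brass bush on one end (-x). The point is 24 mm up; grip it across the 64 mm, 5 to 12 mm above the point. The three look and weigh alike; which one rattles changes from run to run.
- housing_2_center (a point): Centre of the second housing, same as housing_1_center outside. Inside, two of the three hold a snug gear; the third has a 36 mm, 190 g steel ball rolling freely in a chamber 98 x 56 x 38 mm, so 62 mm of play along x and 20 mm along y; it knocks on the walls when shaken.
- housing_3_center (a point): Centre of the third housing, same as the others outside. Tilted 0.35 rad about its y, the loose ball rolls to the low end in about 0.4 s and knocks there; levelled gently it stays there (levelled fast it rolls back): the level moment about y then differs by some 0.11 N m between the ends. To and fro along x it knocks too. Grip firmly: it can pitch in the fingers. All start on a cork mat 2 mm thick (x, y within 0.2 rad of the world's).
- tray_floor (a point): Middle of the inner floor of a low plywood tray fixed to the bench: outside 165 mm (its x) by 140 mm (its y), walls 4 mm thick whose rim stands 6 mm above this floor point; the floor is 4 mm above the bench. z up.
- bracket_center (a point): A white printed bracket lying in the tray at the start: a flat foot 64 x 40 x 6 mm with an upright web on it, 44 mm long (its x), 14 mm thick (its y), rising to 40 mm above the underside; 60 g. The point is in the web, 20 mm above the underside of the foot. Grip it across the web's 14 mm.
- phone_center (a point): Bystander: a black phone, 146 (its x) x 71 x 8 mm, lying flat; the point is its centre.
- spool_center (a point): Bystander: a filament spool lying flat, 120 mm across and 50 mm tall; the point is its centre.
- screwdriver_center (a point): Bystander: a screwdriver lying along its own x; the point is the middle of its length, on its underside. The bench around x 0.66 to 0.73, y 0.03 to 0.13 is bare at the start.
There are look-alikes about, which are no part of the job. What is shaped like the part that bears housing_1_center but blue, red or turquoise is not meant.

How it is judged:
On the way:
1. the housing with the loose ball, lifted off the bench, is shaken so that the ball knocks on its walls (over 2.5 N) (((distance between housing_1_center and ball_c0 below 0.05 m and height (world z) of housing_1_center above 0.04 m and contact force between ball_c0 and housing_1 above 2.5 N and contact force between the fingers and housing_1 above 1 N) or (distance between housing_2_center and ball_c0 below 0.05 m and height (world z) of housing_2_center above 0.04 m and contact force between ball_c0 and housing_2 above 2.5 N and contact force between the fingers and housing_2 above 1 N) or (distance between housing_3_center and ball_c0 below 0.05 m and height (world z) of housing_3_center above 0.04 m and contact force between ball_c0 and housing_3 above 2.5 N and contact force between the fingers and housing_3 above 1 N))).
At the end, for the whole second after the job is handed in: The rattling housing stands lid up on the tray floor, centre within 35 mm of its middle along each side; the other two stand lid up on the bench, over 95 mm from the tray's middle; the bracket rests on the bench, over 85 mm from the tray's middle (point below 26 mm); all at rest (((distance between housing_1_center and ball_c0 below 0.05 m and z of housing_1_center in the frame of tray_floor between 0.02 and 0.028 m and x of housing_1_center in the frame of tray_floor between -0.035 and 0.035 m and y of housing_1_center in the frame of tray_floor between -0.035 and 0.035 m and angle between each of housing_1_center, housing_2_center, housing_3_center's own z axis and vertical below 0.12 rad and linear speed of each of housing_1, housing_2, housing_3 below 0.02 m/s and height (world z) of each of housing_2_center, housing_3_center below 0.029 m and horizontal distance between each of housing_2_center, housing_3_center and tray_floor above 0.095 m) or (distance between housing_2_center and ball_c0 below 0.05 m and z of housing_2_center in the frame of tray_floor between 0.02 and 0.028 m and x of housing_2_center in the frame of tray_floor between -0.035 and 0.035 m and y of housing_2_center in the frame of tray_floor between -0.035 and 0.035 m and angle between each of housing_1_center, housing_2_center, housing_3_center's own z axis and vertical below 0.12 rad and linear speed of each of housing_1, housing_2, housing_3 below 0.02 m/s and height (world z) of each of housing_1_center, housing_3_center below 0.029 m and horizontal distance between each of housing_1_center, housing_3_center and tray_floor above 0.095 m) or (distance between housing_3_center and ball_c0 below 0.05 m and z of housing_3_center in the frame of tray_floor between 0.02 and 0.028 m and x of housing_3_center in the frame of tray_floor between -0.035 and 0.035 m and y of housing_3_center in the frame of tray_floor between -0.035 and 0.035 m and angle between each of housing_1_center, housing_2_center, housing_3_center's own z axis and vertical below 0.12 rad and linear speed of each of housing_1, housing_2, housing_3 below 0.02 m/s and height (world z) of each of housing_1_center, housing_2_center below 0.029 m and horizontal distance between each of housing_1_center, housing_2_center and tray_floor above 0.095 m)) and height (world z) of bracket_center below 0.026 m and horizontal distance between bracket_center and tray_floor above 0.085 m and linear speed of bracket below 0.02 m/s); the robot touches nothing.
It fails at once if a housing is dropped or thrown: faster than 0.6 m/s out of the gripper ((contact force between the fingers and housing_1 below 0.2 N and linear speed of housing_1 above 0.6 m/s) or (contact force between the fingers and housing_2 below 0.2 N and linear speed of housing_2 above 0.6 m/s) or (contact force between the fingers and housing_3 below 0.2 N and linear speed of housing_3 above 0.6 m/s)).
It fails at once if the phone is moved by more than 30 mm (distance of phone_center from where it was at the start of the episode above 0.03 m).
It fails at once if the spool is moved by more than 30 mm (distance of spool_center from where it was at the start of the episode above 0.03 m).
It fails at once if the screwdriver is moved by more than 30 mm (distance of screwdriver_center from where it was at the start of the episode above 0.03 m).
It also fails if it takes over 72 s, if anything falls off the work surface, if the arm or the gripper's body presses on something with over 40 N, if the wrist force passes 120 N, or if a joint passes its speed limit or range.

### The arm

A 6-joint arm with a two-finger parallel gripper is mounted at the origin on the work surface. World frame = base frame: x ahead of the robot, y to its left, z up, the work surface at z = 0. Lengths are in m, angles in rad, forces in N, time in s.
With the tool pointing down it reaches from about 0.25 to 0.8 m from the base axis. Payload 3.9 kg.
Tool frame: the origin (TCP) lies on the front face of the gripper's body, between the roots of the fingers; the fingertips stand 73 mm ahead of it and the grasp point (between the pads) lies 54 mm ahead of it; z points along the fingers, y is the line along which they close (so a half turn about z gives the same grasp; the last joint's range is limited). The gripper opens to 85 mm and grips with 20 to 120 N. Pads are 22 mm wide; open, the fingers measure 114 mm over their backs; the gripper's body (76 mm by 85 mm) begins 54 mm behind the grasp point. The pads swing forward as they close: fully open they stand 13 mm farther back than shut.
Start: joints at [1.2, 0.26, -0.138, 1.173, 0, 1.571], TCP at [0.19, 0.489, 0.304] pointing down, gripper open.
Joint ranges: [-2.78, 2.78], [-0.83, 1.72], [-1.28, 1.37], [-1.9, 2.12], [-1.57, 1.48], [-3.14, 3.14]. Speed limits (rad/s): [2.57, 2.57, 3.14, 3.14, 3.14, 3.14].

### API

Orientations are given as [roll, pitch, yaw] about the fixed x, y, z axes, in that order (R = Rz(yaw) Ry(pitch) Rx(roll)).
In Python, from workcell import ctrl, viewer gives the robot as it stands. The module is installed in compiled form; this text tells all that it offers.
- The arm moves only by the shell command python3 -m creep 'ROWS' [FORCE]. ROWS is JSON, a list of rows, each a list of 7 numbers: the shift along the tool's x, y, z in mm, then the turn, a rotation vector about the tool's x, y, z in rad, then the opening, from 0 (shut) to 1 (fully open). A call has 1 to 12 rows; each row is the pose to reach, as a shift and turn from the pose commanded when the call began, along the tool's axes at that moment; what a row does not reach only later rows make up. A row lasts 1/8 s, in which the tool goes at most 62.5 mm and 10.7 degrees, less where a joint would pass 70% of its speed; a pose out of reach is approached as far as the arm can. A call with a gripper value outside its range is refused whole. The fingers move at their own pace and stop on an object; FORCE is the grip in N (left out, the last holds). Time passes only in rows, so rows that repeat a pose let the fingers close. It gives the time, the measured TCP pose, the force, the opening and the grip force at its end, in the units of the state.
- ctrl.get_state(): the state, without advancing time (a new reading comes with each control period).
- viewer.read_camera(name): name is "side" or "top"; returns a dict with "frame" (400x640x3 uint8, blue, green, red), "camera_matrix" (3x3 intrinsics, pixels), "position" and "attitude" of the camera in the world. Camera axes: x right, y up, looking along -z (the intrinsics and any distortion apply to the point x, -y, -z); pixel columns grow to the right and rows downward; lengths in m; the calibration is good to about 2 mm. A picture is of the moment at which its call begins. There is no depth.
- ctrl.job_done(): hands the job in; it is judged then, once.
Trained networks look in the newest picture that a camera, given by its name, has taken for a name from the list of things; names that differ only in an ending like _2 or _b are one class to them, and where a whole thing is asked for, a point or a joint stands for the part that bears it (a point fixed in the world has none). Each returns a list of dicts, best first, with "score" (0 to 1); they miss things now and then, are a little off and sometimes report something else, mostly with a low value. They report only what shows in the picture. A call takes as long as a camera call. They do not tell look-alikes from the thing itself.
- viewer.find_in(query, camera): "rect" ([centre column, centre row, width, height] in pixels, round what is visible of it).
The state is a dict: "clock": time; "joint_pos": joint angles; "joint_velocities": joint speeds; "joint_efforts": joint torques, N m; "ee_pos": TCP position; "ee_rot": TCP orientation; "contact_force": force on the tool from outside, world axes, zero at the start; "torque": the same for the moment, N m; "finger_gap": finger opening in m; "finger_force": force on a finger pad.
Only numpy, scipy, OpenCV 4.12 (cv2) and the standard library are available. Lean on these libraries where they do the work, as an engineer would, in place of code of your own. Each camera call takes 0.05 s, during which the arm holds its last target. There are 200 camera calls.

## Working session

There is one attempt and no reset: what is moved stays moved. The work goes in short steps, Python scripts to look and compute and a shell command to move; the robot and the scene stay as the last step left them, time stands still between calls to the robot, and variables do not carry over. Pictures are saved under pics/ and viewed, at most 10 in all, crops included, and the job is handed in when it is done.

```bash
mkdir -p pics; cat > h.py <<'E'
import numpy as np,cv2
from workcell import ctrl,viewer
from scipy.spatial.transform import Rotation as R
def pix2w(c,u,v,z):
    K=np.array(c["camera_matrix"]);a=np.array(c["attitude"]);
    M=a if a.shape==(3,3) else (R.from_euler('xyz',a).as_matrix() if a.size==3 else R.from_quat(a).as_matrix())
    d=np.linalg.inv(K)@[u,v,1];d=M@[d[0],-d[1],-d[2]];p=np.array(c["position"])
    return p+d*(z-p[2])/d[2]
E
python3 - <<'E'
from h import *
s=ctrl.get_state();print({k:np.round(v,3).tolist() for k,v in s.items()})
for n in("top","side"):
    c=viewer.read_camera(n);cv2.imwrite(f"pics/{n}0.png",c["frame"]);print(n,{k:c[k] for k in c if k!="frame"})
    for q,z in(("housing_1_center",.05),("bracket_center",.03),("tray_floor",.004),("phone_center",.008),("spool_center",.05),("screwdriver_center",.01)):
        for r in viewer.find_in(q,n)[:5]: print(q,round(r["score"],2),np.round(r["rect"]),np.round(pix2w(c,*r["rect"][:2],z),3))
E
```

```text
{'clock': 0.0, 'joint_pos': [1.2, 0.261, -0.139, 1.173, -0.0, 1.571], 'joint_velocities': [0.001, -0.0, -0.0, 0.0, 0.0, -0.001], 'joint_efforts': [-0.001, -40.568, 25.392, 0.019, 0.0, -0.0], 'ee_pos': [0.19, 0.489, 0.303], 'ee_rot': [-3.14, 0.0, 2.771], 'contact_force': [0.228, -0.386, -0.093], 'torque': [0.032, 0.012, -0.024], 'finger_force': 0.0, 'finger_gap': 0.085}
top {'camera_matrix': array([[397.61551349,   0.        , 318.15991466],
       [  0.        , 397.61551349, 196.81229323],
       [  0.        ,   0.        ,   1.        ]]), 'position': array([ 0.37167015, -0.09913842,  1.06378624]), 'attitude': array([ 0.18794234, -0.02253127, -1.55168523])}
housing_1_center 0.91 [408. 290.  48.  42.] [ 0.333 -0.347  0.05 ]
housing_1_center 0.68 [479. 294.  54.  50.] [ 0.326 -0.525  0.05 ]
housing_1_center 0.61 [465. 204.  47.  47.] [ 0.556 -0.502  0.05 ]
housing_1_center 0.58 [335. 304.  47.  50.] [ 0.297 -0.165  0.05 ]
bracket_center 0.64 [158. 228.  23.  26.] [0.477 0.294 0.03 ]
tray_floor 0.56 [165. 228.  59.  68.] [0.48  0.285 0.004]
phone_center 0.85 [175. 138.  32.  49.] [0.
[... 512 characters left out ...]
ousing_1_center 0.87 [425. 139.  39.  32.] [ 0.323 -0.479  0.05 ]
housing_1_center 0.85 [355. 129.  38.  25.] [ 0.549 -0.475  0.05 ]
housing_1_center 0.65 [415. 169.  36.  39.] [ 0.335 -0.323  0.05 ]
housing_1_center 0.63 [347. 213.  45.  33.] [ 0.485 -0.103  0.05 ]
bracket_center 0.97 [299. 372.  35.  35.] [0.478 0.309 0.03 ]
tray_floor 0.84 [304. 364.  91.  72.] [0.478 0.283 0.004]
tray_floor 0.59 [345. 213.  45.  32.] [ 0.498 -0.142  0.004]
tray_floor 0.34 [287. 166.  38.  37.] [ 0.721 -0.288  0.004]
phone_center 0.81 [192. 336.  75.  46.] [0.724 0.296 0.008]
spool_center 0.65 [286. 166.  38.  36.] [ 0.703 -0.238  0.05 ]
screwdriver_center 0.76 [221. 207.  30.  24.] [ 0.836 -0.065  0.01 ]
```

View pics/top0.png

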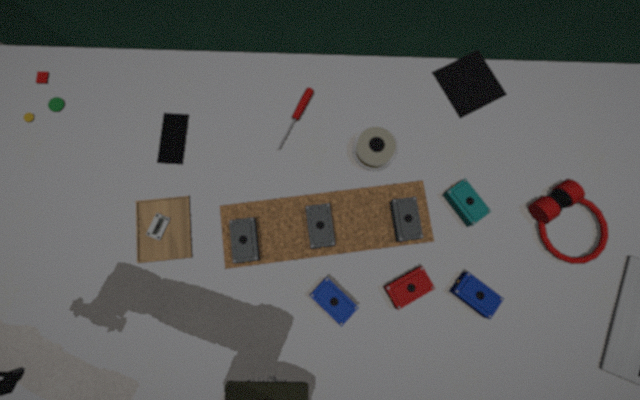

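View pics/side0.png

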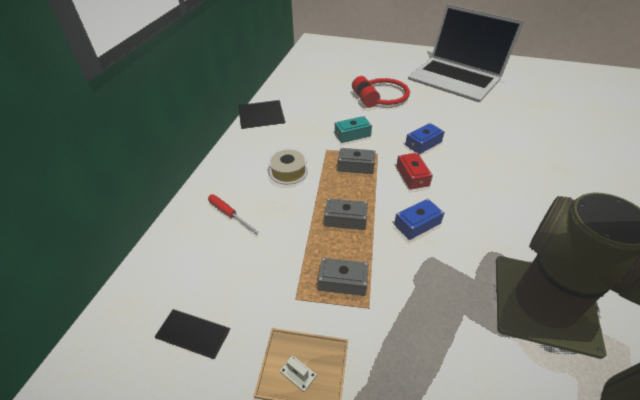

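Cork mat grey housings in the top view: (244,240), (320,226) and (406,219). These are the ones meant. Look-alikes not meant: blue (334,300), red (410,288), blue (476,294), turquoise (467,202). The bracket is at (158,228) in the tray at (164,229). I'll fit the models to the masks and confirm in a crop.

```bash
cat >> h.py <<'E'
from scipy.optimize import minimize
def w2p(c,P):
    M=R.from_euler('xyz',c["attitude"]).as_matrix();q=(np.asarray(P)-c["position"])@M
    q=q*[1,-1,-1];q=q@np.array(c["camera_matrix"]).T;return q[:,:2]/q[:,2:]
def box(l,w,z0,z1):return np.array([[x,y,z] for x in(-l/2,l/2) for y in(-w/2,w/2) for z in(z0,z1)])
S=4
def place(b,x,y,a):return b@R.from_euler('z',a).as_matrix().T+[x,y,0]
def sil(c,boxes,x,y,a,shape):
    m=np.zeros(shape,np.uint8)
    for b in boxes:
        p=(w2p(c,place(b,x,y,a))+.5)*S
        cv2.fillConvexPoly(m,np.round(cv2.convexHull(p.astype(np.float32))*16).astype(np.int32),1,shift=4)
    return m
HB=lambda z:[box(.11,.064,z,z+.043),box(.09,.044,z+.043,z+.048)]
BB=lambda z:[box(.064,.04,z,z+.006),box(.044,.014,z+.006,z+.04)]
def fit(cs,masks,boxes,x0):
    def f(t):
        e=0
        for c,m in zip(cs,masks):
            s=sil(c,boxes,*t,m.shape);e+=1-(s&m).sum()/max(1,(s|m).sum())
        return e/len(cs)
    best=min((minimize(f,[x0[0],x0[1],x0[2]+d],method="Nelder-Mead",options=dict(initial_simplex=np.array([x0]*4)+[0,0,d]+np.array([[0,0,0],[.012,0,0],[0,.012,0],[0,0,.15]]))) for d in(-.15,0,.15)),key=lambda r:r.fun)
    return best.x,best.fun
def mask(c,uv,rad,kind):
    f=cv2.resize(c["frame"],None,fx=S,fy=S,interpolation=cv2.INTER_CUBIC)
    h=cv2.cvtColor(f,cv2.COLOR_BGR2HSV)
    m=((h[...,1]<75)).astype(np.uint8)
    if kind=="white": m&=(h[...,2]>110).astype(np.uint8)
    r=np.zeros_like(m);cv2.rectangle(r,[int((uv[0]-rad)*S),int((uv[1]-rad)*S)],[int((uv[0]+rad)*S),int((uv[1]+rad)*S)],1,-1)
    m=cv2.morphologyEx(m&r,cv2.MORPH_OPEN,np.ones((5,5)))
    n,l,st,ce=cv2.connectedComponentsWithStats(m)
    k=1+np.argmax(st[1:,4]);mm=(l==k).astype(np.uint8)
    cn,_=cv2.findContours(mm,cv2.RETR_EXTERNAL,cv2.CHAIN_APPROX_NONE);cv2.drawContours(mm,cn,-1,1,-1);return mm
E
cat > m1.py <<'E'
from h import *
c=viewer.read_camera("top");d=viewer.read_camera("side")
vis=cv2.resize(c["frame"],None,fx=S,fy=S,interpolation=cv2.INTER_CUBIC)
vd=cv2.resize(d["frame"],None,fx=S,fy=S,interpolation=cv2.INTER_CUBIC)
for uv,ud,kind,bx,rad,rd,a0 in(((244,240),(343,276),"grey",HB(.002),25,28,0),((320,226),(346,213),"grey",HB(.002),25,26,0),((406,219),(356,160),"grey",HB(.002),24,21,0),((158,228),(299,372),"white",BB(.004),17,24,.9),((158,228),(299,372),"white",BB(.004),17,24,-.9)):
    p0=pix2w(c,*uv,.03);ms=[mask(c,uv,rad,kind),mask(d,ud,rd,kind)]
    for idx in((0,1),(0,),(1,)):
        x,e=fit([[c,d][i] for i in idx],[ms[i] for i in idx],bx,[p0[0],p0[1],a0]);print(kind,idx,np.round(x,4),round(e,3))
        if len(idx)==2:
            for im,cc in((vis,c),(vd,d)): cv2.drawContours(im,cv2.findContours(sil(cc,bx,*x,ms[0].shape),0,1)[0],-1,(0,255,0),1)
# tray: fit corners via refined wood mask
h=cv2.cvtColor(c["frame"],cv2.COLOR_BGR2HSV)[190:268,128:198];m=(h[...,1]>50).astype(np.uint8)
r=cv2.minAreaRect(cv2.findNonZero(m));pts=cv2.boxPoints(r)+[128,190];w=np.array([pix2w(c,*p,.01) for p in pts]);print("tray",np.round(w,3).tolist(),w.mean(0))
o=np.vstack([cv2.resize(vis[700:1100,500:1760],(800,254)),cv2.resize(vd[500:1600,1000:1600],(187,343)).repeat(1,1) if 0 else cv2.copyMakeBorder(cv2.resize(vd[560:1600,1000:1600],(198,343)),0,0,0,602,0)])
cv2.imwrite("pics/fit.png",o)
E
python3 m1.py
```

```text
grey (0, 1) [0.4511 0.0718 0.1496] 0.027
grey (0,) [0.4518 0.0721 0.154 ] 0.025
grey (1,) [0.4509 0.0711 0.1411] 0.021
grey (0, 1) [ 0.4927 -0.1241  0.1558] 0.029
grey (0,) [ 0.4934 -0.124   0.1556] 0.027
grey (1,) [ 0.4923 -0.1239  0.1439] 0.027
grey (0, 1) [ 0.5162 -0.3523  0.1559] 0.187
grey (0,) [ 0.5158 -0.351   0.1539] 0.053
grey (1,) [ 0.5155 -0.3543  0.1299] 0.317
white (0, 1) [ 0.4837  0.3037 -0.3708] 0.408
white (0,) [0.4926 0.321  0.4239] 0.775
white (1,) [ 0.4837  0.3038 -0.37  ] 0.01
white (0, 1) [ 0.4837  0.3037 -0.3701] 0.408
white (0,) [ 0.495   0.3125 -0.9775] 0.773
white (1,) [ 0.4836  0.3038 -0.3687] 0.011
tray [[0.558, 0.371, 0.01], [0.567, 0.228, 0.01], [0.398, 0.207, 0.01], [0.389, 0.347, 0.01]] [0.47784156 0.2882051  0.01      ]
```

View pics/fit.png

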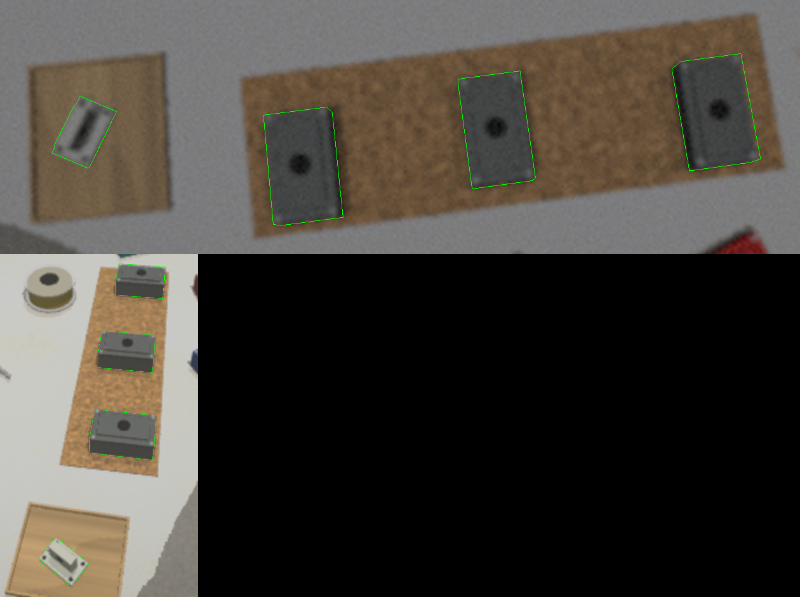

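The green outlines match all three grey housings on the cork in both views: (0.451, 0.072), (0.493, -0.124) and (0.516, -0.352), each with yaw about 0.15. The bracket is at (0.484, 0.304) with yaw -0.37, and the tray centre is at (0.478, 0.288) with yaw about 0.1. I'll move the bracket first.

```bash
cat > go.py <<'E'
import sys
from h import *
# go.py x y z yaw [; ...] : shifts from the current pose for level poses
s=ctrl.get_state();p=np.array(s["ee_pos"]);R0=R.from_euler('xyz',s["ee_rot"])
print("t",round(s["clock"],2),"pos",np.round(p,4),"rot",np.round(s["ee_rot"],3),"j",np.round(s["joint_pos"],2))
for a in sys.argv[1:]:
    x,y,z,w=map(float,a.split(","))
    d=R0.inv().apply(np.array([x,y,z])-p)*1000;t=(R0.inv()*R.from_euler('xyz',[np.pi,0,w])).as_rotvec()
    print(a,"->",np.round(d,1),np.round(t,3),"rows",round(np.linalg.norm(d)/62.5,1),round(np.linalg.norm(t)/.187,1))
E
python3 go.py .4837,.3037,.2,2.771 .4837,.3037,.09,2.771
```

```text
t 0.8 pos [0.1903 0.4893 0.3039] rot [3.142 0.    2.771] j [ 1.2   0.26 -0.14  1.17 -0.    1.57]
.4837,.3037,.2,2.771 -> [-340.8  -66.7  103.9] [ 0.  0. -0.] rows 5.8 0.0
.4837,.3037,.09,2.771 -> [-340.8  -66.7  213.9] [ 0.  0. -0.] rows 6.5 0.0
```

```bash
python3 -m creep '[[-100,-20,30,0,0,0,0.6],[-200,-40,60,0,0,0,0.6],[-300,-60,100,0,0,0,0.6],[-341,-67,120,0,0,0,0.6],[-341,-67,150,0,0,0,0.6],[-341,-67,150,0,0,0,0.6],[-341,-67,150,0,0,0,0.6],[-341,-67,150,0,0,0,0.6]]' 40; python3 go.py .4837,.3037,.09,2.771
```

```text
clock: 1.8
ee_pos: [0.4837, 0.3031, 0.1537]
ee_rot: [-3.141, -0.001, 2.77]
contact_force: [-0.7, 0.2, 1.2]
finger_gap: 0.0514
finger_force: 0.0
t 1.8 pos [0.4837 0.3031 0.1537] rot [-3.141e+00 -1.000e-03  2.770e+00] j [ 0.56  0.44 -0.28  0.85  0.    0.93]
.4837,.3037,.09,2.771 -> [ 0.1  0.6 63.7] [-0.001 -0.001 -0.001] rows 1.0 0.0
```

```bash
python3 -m creep '[[0,0,32,0,0,0,0.6],[0,0,55,0,0,0,0.6],[0,0,64,0,0,0,0.6],[0,0,64,0,0,0,0],[0,0,64,0,0,0,0],[0,0,64,0,0,0,0],[0,0,64,0,0,0,0],[0,0,64,0,0,0,0],[0,0,40,0,0,0,0],[0,0,0,0,0,0,0],[0,0,-20,0,0,0,0],[0,0,-20,0,0,0,0]]' 40; python3 go.py .64,.14,.15,2.771 .64,.14,.087,2.771 .64,.14,.087,3.29
```

```text
clock: 3.3
ee_pos: [0.485, 0.3038, 0.1757]
ee_rot: [3.138, 0.003, 2.771]
contact_force: [0.8, 0.8, -0.2]
finger_gap: 0.0134
finger_force: 39.1
t 3.3 pos [0.485  0.3038 0.1757] rot [3.138e+00 3.000e-03 2.771e+00] j [ 0.56  0.42 -0.25  0.9  -0.    0.93]
.64,.14,.15,2.771 -> [-203.8  -96.6   25.9] [ 0.003  0.003 -0.   ] rows 3.6 0.0
.64,.14,.087,2.771 -> [-203.7  -96.8   88.9] [ 0.003  0.003 -0.   ] rows 3.9 0.0
.64,.14,.087,3.29 -> [-203.7  -96.8   88.9] [ 0.003  0.003 -0.519] rows 3.9 2.8
```

```bash
python3 -m creep '[[-50,-24,10,0,0,0,0],[-100,-48,20,0,0,0,0],[-150,-72,25,0,0,0,0],[-204,-97,30,0,0,0,0],[-204,-97,60,0,0,0,0],[-204,-97,80,0,0,0,0],[-204,-97,89,0,0,0,0],[-204,-97,89,0,0,0,0],[-204,-97,89,0,0,0,0.5],[-204,-97,89,0,0,0,0.6],[-204,-97,89,0,0,0,0.6],[-204,-97,50,0,0,0,0.6]]' 40; python3 go.py .451,.072,.15,3.29 .451,.072,.083,3.29 ; cat > snap.py <<'E'
import sys
from h import *
n,tag=sys.argv[1:3];x0,y0,x1,y1=map(int,sys.argv[3:7])
c=viewer.read_camera(n);k=min(800/(x1-x0),600/(y1-y0));cv2.imwrite(f"pics/{tag}.png",cv2.resize(c["frame"][y0:y1,x0:x1],None,fx=k,fy=k,interpolation=cv2.INTER_CUBIC))
E
```

```text
clock: 4.8
ee_pos: [0.636, 0.1385, 0.1202]
ee_rot: [-3.137, -0.007, 2.771]
contact_force: [-0.5, -0.1, 0.3]
finger_gap: 0.0515
finger_force: 0.0
t 4.8 pos [0.636  0.1385 0.1202] rot [-3.137 -0.007  2.771] j [ 0.21  0.6  -0.1   0.89 -0.    0.59]
.451,.072,.15,3.29 -> [ 148.5 -129.1  -28.1] [-0.003 -0.008 -0.519] rows 3.2 2.8
.451,.072,.083,3.29 -> [ 148.  -128.8   38.9] [-0.003 -0.008 -0.519] rows 3.2 2.8
```

```bash
python3 -m creep '[[0,0,-35,0,0,0,1],[40,-35,-35,0,0,-0.17,1],[90,-75,-32,0,0,-0.34,1],[130,-110,-28,0,0,-0.519,1],[151,-128,-28,0,0,-0.519,1],[151,-128,-28,0,0,-0.519,1],[151,-128,-28,0,0,-0.519,1],[151,-128,-28,0,0,-0.519,1],[151,-128,-28,0,0,-0.519,1]]' 40; python3 go.py .451,.072,.083,3.29; python3 snap.py side s1 200 150 520 400
```

```text
clock: 5.92
ee_pos: [0.4527, 0.0747, 0.1518]
ee_rot: [3.142, 0.001, -2.993]
contact_force: [-0.8, -0.2, -0.1]
finger_gap: 0.0856
finger_force: 0.0
t 5.92 pos [0.4527 0.0747 0.1518] rot [ 3.142e+00  1.000e-03 -2.993e+00] j [ 0.16  0.27 -0.56  0.74  0.    0.02]
.451,.072,.083,3.29 -> [ 2.1 -2.4 68.8] [0.    0.001 0.   ] rows 1.1 0.0
```

View pics/s1.png

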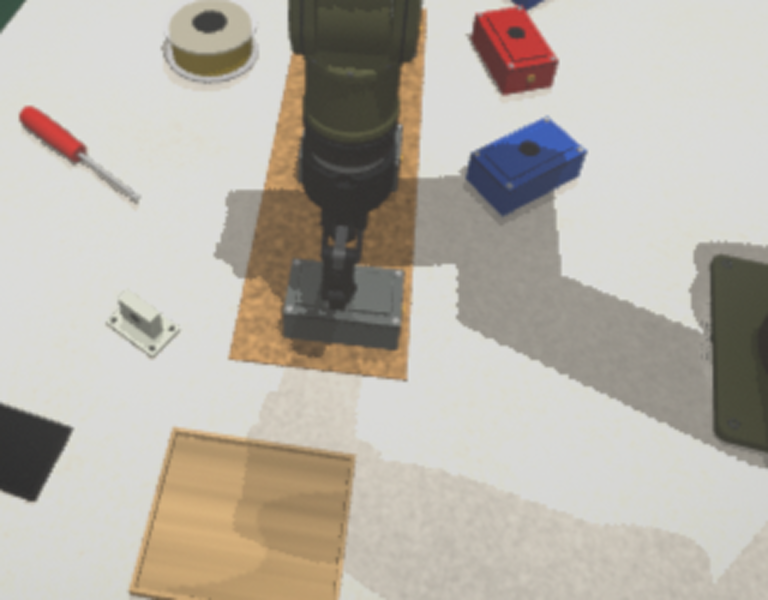

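The bracket stands flat on the bare bench (crop 143,322), the tray is empty, and the gripper is over housing A (crop 345,300). I'll grasp it now.

```bash
python3 -m creep '[[2,-2,25,0,0,0,1],[2,-2,50,0,0,0,1],[2,-2,69,0,0,0,1],[2,-2,69,0,0,0,1],[2,-2,69,0,0,0,0],[2,-2,69,0,0,0,0],[2,-2,69,0,0,0,0],[2,-2,69,0,0,0,0],[2,-2,69,0,0,0,0],[2,-2,50,0,0,0,0],[2,-2,20,0,0,0,0],[2,-2,-10,0,0,0,0]]' 110; python3 -m creep '[[0,0,-20,0,0,0,0],[0,0,-20,0,0,0,0],[0,0,-20,0,0,0,0],[0,0,-20,0,0,0,0],[0,0,-20,0,0,0,0],[0,0,-20,0,0,0,0]]'; python3 -c "
from h import *
s=ctrl.get_state();print(s['torque'],s['contact_force'],s['ee_pos'])"; python3 snap.py side s2 300 100 440 205
```

```text
clock: 7.48
ee_pos: [0.4493, 0.0721, 0.1626]
ee_rot: [3.141, -0.001, -2.993]
contact_force: [0.0, 0.2, -4.0]
finger_gap: 0.0623
finger_force: 121.1
clock: 8.22
ee_pos: [0.4498, 0.0721, 0.1814]
ee_rot: [3.142, -0.001, -2.993]
contact_force: [0.5, -0.5, -4.3]
finger_gap: 0.0623
finger_force: 121.3
[-0.03939294  0.01667802  0.02206779] [ 0.49119551 -0.50354757 -4.33017094] [0.44975967 0.07207877 0.18143706]
```

View pics/s2.png

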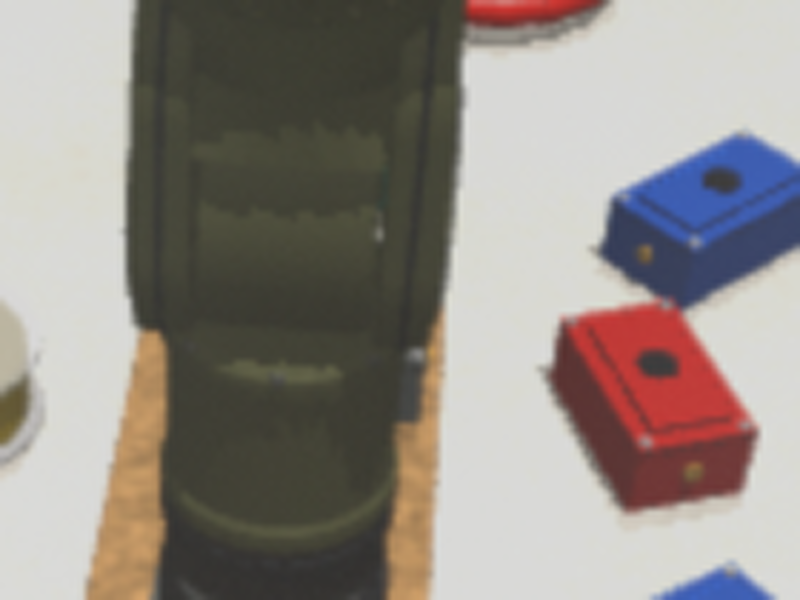

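The crop missed and shows only the arm and look-alikes, but the wrist reads 4.3 N with a 62 mm gap, so housing A is held. Next is the tilt test, both ways.

```bash
cat > tq.py <<'E'
from h import *
T=[]
for i in range(5):
    s=ctrl.get_state();T.append(np.r_[R.from_euler('xyz',s["ee_rot"]).inv().apply(s["torque"]),s["contact_force"]]);viewer.read_camera("top")
print("t",s["clock"],"tool torque",np.round(np.mean(T,0),3),"sd",np.round(np.std(T,0)[:3],3),"pos",np.round(s["ee_pos"],4),np.round(s["ee_rot"],3))
E
python3 -m creep '[[0,0,0,0,0.18,0,0],[0,0,0,0,0.35,0,0],[0,0,0,0,0.35,0,0],[0,0,0,0,0.35,0,0],[0,0,0,0,0.35,0,0],[0,0,0,0,0.35,0,0],[0,0,0,0,0.35,0,0],[0,0,0,0,0.26,0,0],[0,0,0,0,0.17,0,0],[0,0,0,0,0.08,0,0],[0,0,0,0,0,0,0],[0,0,0,0,0,0,0]]' 120|tail -2; python3 tq.py
python3 -m creep '[[0,0,0,0,-0.18,0,0],[0,0,0,0,-0.35,0,0],[0,0,0,0,-0.35,0,0],[0,0,0,0,-0.35,0,0],[0,0,0,0,-0.35,0,0],[0,0,0,0,-0.35,0,0],[0,0,0,0,-0.35,0,0],[0,0,0,0,-0.26,0,0],[0,0,0,0,-0.17,0,0],[0,0,0,0,-0.08,0,0],[0,0,0,0,0,0,0],[0,0,0,0,0,0,0]]' |tail -2; python3 tq.py
```

```text
finger_gap: 0.0619
finger_force: 133.4
t 9.975 tool torque [ 0.012  0.051 -0.013  0.138 -0.075 -3.566] sd [0.037 0.034 0.023] pos [0.4504 0.0722 0.1819] [ 3.142e+00 -1.000e-03 -2.993e+00]
finger_gap: 0.0623
finger_force: 134.8
t 11.725 tool torque [ 0.008 -0.07  -0.007 -0.13   0.364 -4.634] sd [0.029 0.043 0.047] pos [0.4494 0.072  0.1818] [-3.142e+00  1.000e-03 -2.993e+00]
```

The ends differ by 0.12 N m, which suggests A. I'll repeat the test with longer settling before trusting it, and that also shakes it again.

```bash
sed -i 's/range(5)/range(10)/' tq.py
python3 -m creep '[[0,0,0,0,0.18,0,0],[0,0,0,0,0.36,0,0],[0,0,0,0,0.36,0,0],[0,0,0,0,0.36,0,0],[0,0,0,0,0.36,0,0],[0,0,0,0,0.36,0,0],[0,0,0,0,0.27,0,0],[0,0,0,0,0.18,0,0],[0,0,0,0,0.1,0,0],[0,0,0,0,0.05,0,0],[0,0,0,0,0,0,0],[0,0,0,0,0,0,0]]' 120|tail -2; python3 tq.py
python3 -m creep '[[0,0,0,0,-0.18,0,0],[0,0,0,0,-0.36,0,0],[0,0,0,0,-0.36,0,0],[0,0,0,0,-0.36,0,0],[0,0,0,0,-0.36,0,0],[0,0,0,0,-0.36,0,0],[0,0,0,0,-0.27,0,0],[0,0,0,0,-0.18,0,0],[0,0,0,0,-0.1,0,0],[0,0,0,0,-0.05,0,0],[0,0,0,0,0,0,0],[0,0,0,0,0,0,0]]' |tail -2; python3 tq.py; python3 go.py .478,.288,.181,3.24
```

```text
finger_gap: 0.0624
finger_force: 135.5
t 13.725 tool torque [ 9.000e-03  4.400e-02 -2.000e-03 -2.000e-02  4.400e-02 -4.001e+00] sd [0.02  0.019 0.033] pos [0.4502 0.0721 0.1817] [ 3.142e+00 -1.000e-03 -2.993e+00]
finger_gap: 0.0624
finger_force: 136.4
t 15.725 tool torque [ 0.005 -0.056 -0.007  0.142 -0.154 -4.055] sd [0.023 0.032 0.034] pos [0.4497 0.0721 0.182 ] [ 3.142  0.    -2.993]
t 15.78 pos [0.4498 0.0721 0.182 ] rot [ 3.142  0.    -2.993] j [ 0.16  0.23 -0.52  0.82  0.    0.01]
.478,.288,.181,3.24 -> [-59.8 209.4   1.1] [0.   0.   0.05] rows 3.5 0.3
```

Confirmed: +0.044 against -0.056 N m, so A rattles. I'll shake it hard along x so the ball clearly knocks, then carry it to the tray.

```bash
python3 -m creep '[[40,0,0,0,0,0,0],[40,0,0,0,0,0,0],[0,0,0,0,0,0,0],[-40,0,0,0,0,0,0],[-40,0,0,0,0,0,0],[0,0,0,0,0,0,0],[40,0,0,0,0,0,0],[0,0,0,0,0,0,0],[-40,0,0,0,0,0,0],[0,0,0,0,0,0,0],[0,0,0,0,0,0,0],[0,0,0,0,0,0,0]]' 110;  python3 -m creep '[[-10,40,0,0,0,0,0],[-25,85,0,0,0,0,0],[-40,135,0,0,0,0.05,0],[-52,180,0,0,0,0.05,0],[-60,209,0,0,0,0.05,0],[-60,209,30,0,0,0.05,0],[-60,209,50,0,0,0.05,0],[-60,209,50,0,0,0.05,0],[-60,209,50,0,0,0.05,0],[-60,209,50,0,0,0.05,0]]'; python3 go.py .478,.288,.087,3.24; python3 snap.py side s3 220 180 460 400
```

```text
clock: 17.27
ee_pos: [0.4495, 0.0721, 0.182]
ee_rot: [3.142, 0.0, -2.993]
contact_force: [-0.4, -0.2, -5.9]
finger_gap: 0.0625
finger_force: 136.3
clock: 18.52
ee_pos: [0.4794, 0.2881, 0.1332]
ee_rot: [3.14, 0.002, -3.044]
contact_force: [-0.2, -0.1, -4.0]
finger_gap: 0.0621
finger_force: 136.4
t 18.52 pos [0.4794 0.2881 0.1332] rot [ 3.140e+00  2.000e-03 -3.044e+00] j [ 0.54  0.44 -0.34  0.79 -0.    0.44]
.478,.288,.087,3.24 -> [ 1.5 -0.  46.2] [ 0.001  0.002 -0.   ] rows 0.7 0.0
```

View pics/s3.png

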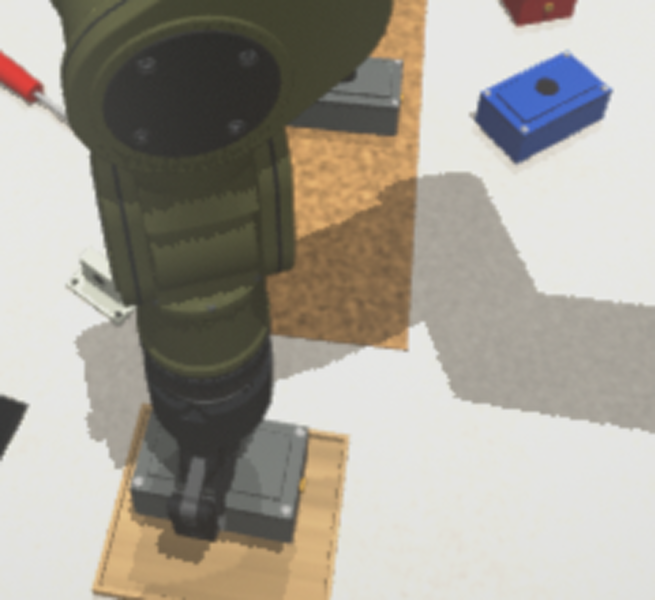

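Housing A hangs level over the middle of the tray (crop 220,475). I'll lower it and release.

```bash
python3 -m creep '[[1,0,20,0,0,0,0],[1,0,35,0,0,0,0],[1,0,42,0,0,0,0],[1,0,45,0,0,0,0],[1,0,47,0,0,0,0],[1,0,48,0,0,0,0],[1,0,48,0,0,0,0],[1,0,48,0,0,0,0]]'
```

```text
clock: 19.58
ee_pos: [0.4774, 0.2875, 0.0863]
ee_rot: [3.141, 0.001, -3.043]
contact_force: [-5.6, -1.7, 10.4]
finger_gap: 0.062
finger_force: 138.7
```

Contact is made (about 14 N of push relative to hanging). Releasing and retreating.

```bash
python3 -m creep '[[0,0,0,0,0,0,0.85],[0,0,0,0,0,0,1],[0,0,0,0,0,0,1],[0,0,0,0,0,0,1],[0,0,0,0,0,0,1],[0,0,-20,0,0,0,1],[0,0,-50,0,0,0,1],[0,0,-100,0,0,0,1],[0,0,-150,0,0,0,1],[60,-50,-150,0,0,0,1],[120,-100,-150,0,0,0,1],[150,-130,-150,0,0,0,1]]'; python3 -m creep '[[30,-50,0,0,0,0,1],[60,-100,0,0,0,0,1],[60,-150,0,0,0,0,1],[60,-150,0,0,0,0,1],[60,-150,0,0,0,0,1],[60,-150,0,0,0,0,1]]'
cat > m2.py <<'E'
from h import *
d=viewer.read_camera("side");c=viewer.read_camera("top")
for cc,n in((d,"side"),(c,"top")):
    for q,z in(("housing_1_center",.05),("bracket_center",.025)):
        for r in viewer.find_in(q,n)[:6]: print(n,q,round(r["score"],2),np.round(r["rect"]),np.round(pix2w(cc,*r["rect"][:2],z),3))
cv2.imwrite("pics/end.png",np.hstack([cv2.resize(d["frame"][140:400,150:480],(500,394)),cv2.resize(c["frame"][150:280,120:220],(300,394))]))
E
python3 m2.py
```

```text
clock: 21.08
ee_pos: [0.3469, 0.1506, 0.2339]
ee_rot: [-3.141, 0.0, -3.043]
contact_force: [0.2, -0.4, 1.4]
finger_gap: 0.0853
finger_force: 0.0
clock: 21.82
ee_pos: [0.3034, -0.0023, 0.2338]
ee_rot: [3.141, -0.0, -3.041]
contact_force: [-0.5, -0.2, 0.2]
finger_gap: 0.0852
finger_force: 0.0
side housing_1_center 0.96 [345. 214.  46.  34.] [ 0.489 -0.096  0.05 ]
side housing_1_center 0.92 [407. 171.  21.  35.] [ 0.356 -0.311  0.05 ]
side housing_1_center 0.92 [352. 129.  35.  25.] [ 0.557 -0.47   0.05 ]
side housing_1_center 0.86 [414. 139.  23.  29.] [ 0.355 -0.469  0.05 ]
side housing_1_center 0.77 [420. 222.  52.  35.] [ 0.299 -0.122  0.05 ]
side bracket_center 0.66 [260. 285.  29.  28.] [0.626 0.148 0.025]
top housing_1_center 0.92 [318. 225.  30.  42.] [ 0.492 -0.12   0.05 ]
top housing_1_center 0.74 [477. 294.  52.  52.] [ 0.327 -0.522  0.05 ]
top housing_1_center 0.65 [336. 301.  46.  52.] [ 0.303 -0.166  0.05 ]
top housing_1_center 0.61 [409. 288.  49.  42.] [ 0.339 -0.35   0.05 ]
top housing_1_center 0.61 [466. 202.  52.  51.] [ 0.56  -0.506  0.05 ]
top bracket_center 0.9 [225. 174.  28.  22.] [0.627 0.132 0.025]
```

View pics/end.png

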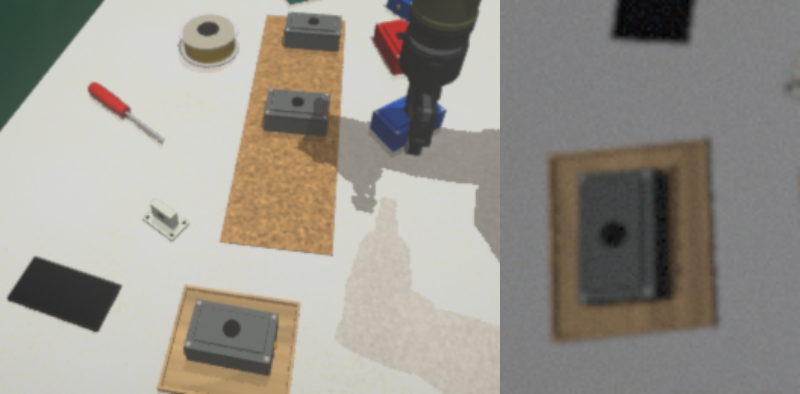

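Housing A stands lid up in the middle of the tray (side crop 232,335). The bracket is on the bench (165,218), the other two housings are untouched on the cork, and nothing else has moved. The arm is clear, so I'm handing in.

```bash
python3 -c "
from workcell import ctrl
print(ctrl.job_done())"
```

```text
the job is handed in; nothing more can be done
None
```

The job is handed in at about 22 s: the rattling housing (the grey one nearest the tray, found by two tilt tests and then shaken along x) stands lid up in the tray, the bracket is on the bare bench, and the other two housings were never picked up because the first one tested was the one.

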